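Clamp the paste jar and twist its cap off at the gift-wrap counter

TASK

Brace the paste jar in its bench clamp by pressing the clamp's spring plunger all the way down to its stop, where it stays down, then unscrew the jar's tight cap anticlockwise and, once the threads let go, lift it and finish while still holding the cap in the gripper, level and straight above the jar's mouth, about two centimetres clear of it. The jar must stay put in the clamp without spinning round or being pulled up, and the other things on the counter must be left where they are.

Things in the scene. Friction and masses are not known exactly. Their poses are not given: they have to be found in the camera images.
- clamp: Bench clamp screwed to the counter: flat dark steel base plate 96 x 215 x 8 mm. Origin at table height on the axis of the jar seat; z up. At its +y side two fixed dark posts (tops 52 mm above the table) form a V; at its -y side, 115 mm from the jar seat, stands a grey housing 44 x 44 mm, 68 mm tall, with the plunger on top, and a rubber shoe pointing to +y at the jar. Fixed; its place and yaw vary.
- plunger (a joint): How far the plunger is pressed down, m: 0 up, 0.016 at its stop. It pushes against a spring with a friction lock: about 8 N at first, 13 N at the stop, and it stays where it is left. Fully down, the shoe holds the jar hard against the V (it shifts the jar by about 2 mm). Until pressed home the jar stands loose and would spin with the cap.
- plunger_top (a point): Centre of the top of the plunger's head, a black disc 34 mm across and 10 mm thick; 100 mm above the table when up, 84 mm when down. It is pressed straight down.
- cap_center (a point): Centre of the dark ribbed screw cap on the jar in the clamp, half-way up it. The cap is 60 mm across and 28 mm tall; z is its axis. Screwed on, its top is 118 mm and its lower edge 90 mm above the table; its skirt reaches 18 mm down over the neck, so it must rise more than 18 mm to be clear of the mouth. 50 g. Turning needs about 0.25 N m.
- thread (a joint): How far the cap has been turned anticlockwise (seen from above) from tight, rad, after the first 0.1 rad of free play. The threads hold it down up to about 0.85, it lifts straight off between 0.95 and 1.55, and a stop ends the turn at 1.6. Keeps its last value when the cap is lifted away.
- jar_mouth (a point): Centre of the top of the jar's neck, 100 mm above the jar's underside (108 mm above the table), hidden under the cap at first. z up. The jar is opaque white plastic, loose, 0.45 kg give or take, a cylinder 66 mm across and 76 mm tall with a narrower neck 52 mm across over its threads.
- jar_label (a point): Centre of the plain paper label on the side of the jar, 33 mm from its axis and 40 mm up from its underside; it shows whether the jar has turned.
- spare_jar: Another white jar with a dark cap, 62 mm across, 95 mm tall, standing outside the clamp; not to be used. Origin under its centre.
- tape_roll: Roll of tape lying flat, 100 mm across, 48 mm tall. Origin under its centre; leave it.
- ribbon_spool: Ribbon spool lying flat, 72 mm across, 34 mm tall. Origin under its centre; leave it.
- crayon_box: Upright crayon box 30 x 75 x 95 mm tall. Origin under its centre; leave it.
- stapler: Stapler 140 mm long, about 60 mm tall. Origin under its centre; leave it.
Mind the look-alikes: they are no part of the job. What is shaped like the part that bears cap_center but purple is not meant.

How it is judged:
By the outcome, as a careful person would: the job done as asked, in the order asked, and still so for the second after the job is handed in, while the arm keeps its last pose, push and grip.
It also fails if it takes over 48 s, if anything falls off the work surface, if the arm or the gripper's body presses on something with over 40 N, if the wrist force passes 120 N, or if a joint passes its speed limit or range.

ROBOT

A 7-joint arm with a two-finger parallel gripper is mounted at the origin on the work surface. World frame = base frame: x ahead of the robot, y to its left, z up, the work surface at z = 0. Lengths are in m, angles in rad, forces in N, time in s.
With the tool pointing down it reaches from about 0.425 to 0.875 m from the base axis. Payload 4.7 kg.
Tool frame: the origin (TCP) lies at the very end of the fingers, on their centre line; the grasp point (between the pads) lies 19 mm behind it; z points along the fingers, y is the line along which they close (so a half turn about z gives the same grasp; the last joint's range is limited). The gripper opens to 87 mm and grips with 3 to 60 N. Pads are 19 mm wide; open, the fingers measure 117 mm over their backs; the gripper's body (75 mm by 190 mm) begins 51 mm behind the grasp point.
Start: joints at [1.337, 0.321, -0.07, 1.45, 0.023, 1.371, -0.057], TCP at [0.159, -0.63, 0.223] pointing down, gripper open.
Joint ranges: [-2.86, 2.86], [-0.3, 2.09], [-1.38, 1.24], [0.06, 2.45], [-1.56, 4.7], [0.09, 2.05], [-2.69, 2.69]. Speed limits (rad/s): [2.57, 2.57, 3.14, 3.14, 3.14, 3.14, 3.14].

INTERFACE

Orientations are given as a rotation vector (axis times angle).
In Python, from workcell import get_obs, vision, r gives the robot as it stands.
- The arm moves only by the shell command python3 -m handwheel 'ROWS' [FORCE]. ROWS is text: rows parted by semicolons, each of 7 numbers parted by spaces: the turn, a rotation vector about the tool's x, y, z in units of 6 degrees (1.0 is 6 degrees), then the shift along the tool's x, y, z in mm, then the finger opening in mm, from 0 to 87. A call has 1 to 10 rows; each row shifts and turns the commanded pose from where the row before left it, along the tool's axes as they then stand; what a row does not reach is not made up. A row lasts 1/10 s, in which the tool goes at most 50 mm and 8.59 degrees, less where a joint would pass 70% of its speed; a pose out of reach is approached as far as the arm can. A call is refused whole if a number of a shift passes 50 or a number of a turn 1, either way. A call with a gripper value outside its range is refused whole. The fingers move at their own pace and stop on an object; FORCE is the grip in N (left out, the last holds). Time passes only in rows, so rows that do not move let the fingers close. It gives the time, the measured TCP pose, the force, the opening and the grip force at its end, in the units of the state.
- get_obs(): the state, without advancing time (a new reading comes with each control period).
- vision.get_image(name): name is "side" or "top"; returns a dict with "image" (400x640x3 uint8, red, green, blue), "K" (3x3 intrinsics, pixels), "extrinsics" (4x4, takes a point from world to camera coordinates). Camera axes: x right, y up, looking along -z (the intrinsics and any distortion apply to the point x, -y, -z); pixel columns grow to the right and rows downward; lengths in m; the calibration is good to about 2 mm. A picture is of the moment at which its call begins. There is no depth.
- r.job_done(): hands the job in; it is judged then, once.
The state is a dict: "time_s": time; "joint_pos": joint angles; "joint_vel": joint speeds; "effort": joint torques, N m; "eef_pos": TCP position; "tcp_rot": TCP orientation; "ft_force": force on the tool from outside, world axes, zero at the start; "moment": the same for the moment, N m; "opening": opening from 0.0 (shut) to 1.0 (fully open); "grasp_force": force on a finger pad.
Only numpy, scipy, OpenCV 4.12 (cv2) and the standard library are available. Lean on these libraries where they do the work, as an engineer would, in place of code of your own. Each camera call takes 0.05 s, during which the arm holds its last target. There are 200 camera calls.

## Working session

There is one attempt and no reset: what is moved stays moved. The work goes in short steps, Python scripts to look and compute and a shell command to move; the robot and the scene stay as the last step left them, time stands still between calls to the robot, and variables do not carry over. Pictures are saved under pics/ and viewed, at most 10 in all, crops included, and the job is handed in when it is done.

```bash
mkdir -p pics; ls
python3 - <<'E'
from workcell import get_obs, vision, r
import cv2,pickle
o=get_obs();print(o)
d={}
for n in("side","top"):
    g=vision.get_image(n);d[n]=g
    cv2.imwrite(f"pics/{n}0.png",g["image"][:,:,::-1]);print(n,g["K"],g["extrinsics"],g.keys())
pickle.dump(d,open("d0.pkl","wb"))
E
```

```text
pics
{'time_s': 0.0, 'joint_pos': array([ 1.33708246,  0.32180468, -0.07007437,  1.45170295,  0.02259173,
        1.37080279, -0.05689343]), 'joint_vel': array([-0.0003135 , -0.00133207,  0.0009581 ,  0.00117217, -0.00259985,
        0.00028718, -0.00127767]), 'effort': array([-8.23513310e-04, -4.91282737e+01, -4.04027542e-01, -3.12526989e+01,
       -6.39628479e-02,  4.37894999e-02,  1.86627576e-04]), 'eef_pos': array([ 0.15924314, -0.62960414,  0.2214593 ]), 'tcp_rot': array([-3.11561455e+00, -3.88075659e-01,  5.23370736e-04]), 'ft_force': array([-0.5352519 ,  0.48264199, -0.73364346]), 'moment': array([-0.0194855 , -0.05098284, -0.00121283]), 'grasp_force': 0.0, 'opening': 0.997977434799683}
side [[498.92029002   0.         319.49802746]
 [  0.         498.92029002 205.77259497]
 [  0.           0.           1.        ]] [[-0.88590357 -0.46351493  0.0181323   0.48431871]
 [ 0.30279695 -0.54823085  0.77958767 -0.23913856]
 [-0.35140984  0.6961299   0.62603058 -1.19600165]
 [ 0.          0.          0.          1.        ]] dict_keys(['image', 'K', 'extrinsics'])
top [[487.88040646   0.         319.67299289]
 [  0.         487.88040646 204.36792277]
 [  0.           0.           1.        ]] [[ 0.02391941 -0.99968834  0.00714795 -0.01153816]
 [ 0.98026121  0.02485701  0.19613791 -0.55235114]
 [-0.19625446  0.00231536  0.98055027 -1.11102622]
 [ 0.          0.          0.          1.        ]] dict_keys(['image', 'K', 'extrinsics'])
```

View pics/side0.png

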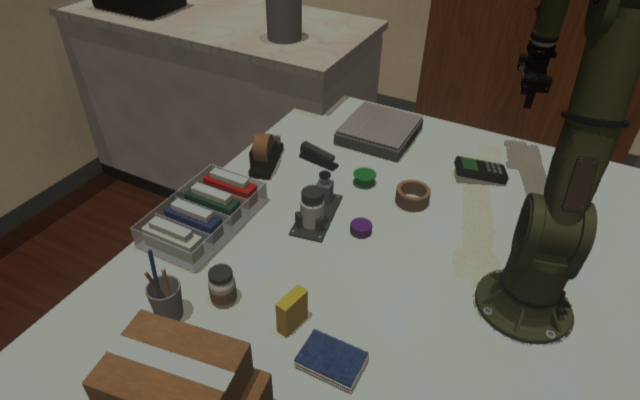

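View pics/top0.png

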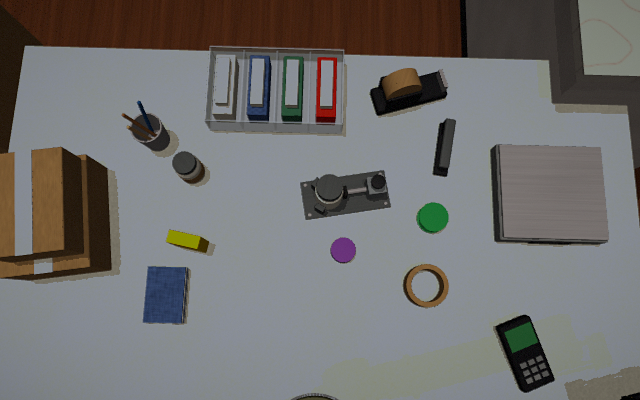

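The clamp holds a white jar with a dark cap at top (329,188) / side (313,196), and its plunger is at top (377,182) / side (325,178). The look-alikes are the spare jar at top (188,167) / side (221,284), which stands outside the clamp, and the purple cap on the table at top (343,250) / side (361,228). Only the jar in the clamp fits the description. I'll confirm it in one enlarged crop.

Run:
```python
import cv2,pickle,numpy as np
d=pickle.load(open("d0.pkl","rb"))
a=d["side"]["image"][160:245,280:350];b=d["top"]["image"][160:225,295:400]
A=cv2.resize(a,None,fx=5,fy=5,interpolation=cv2.INTER_CUBIC);B=cv2.resize(b,None,fx=4,fy=4,interpolation=cv2.INTER_CUBIC)
c=np.zeros((430,780,3),np.uint8);c[:425,:350]=A;c[:260,355:775]=B
c=np.clip(c*1.7,0,255).astype(np.uint8)
cv2.imwrite("pics/crop.png",c[:,:,::-1])
```

```text
(no output)
```

View pics/crop.png

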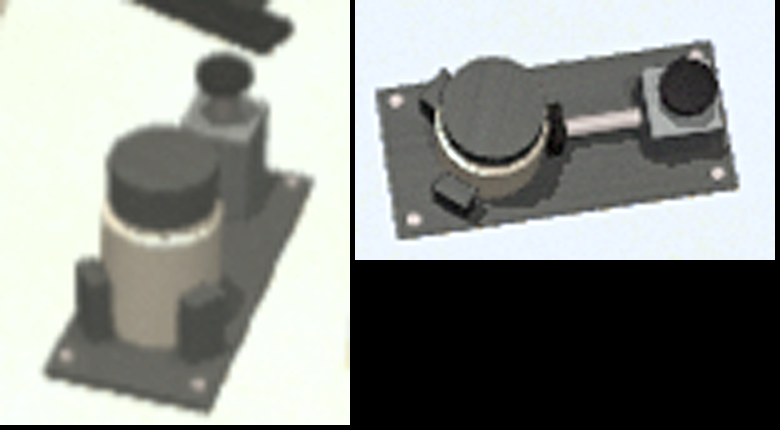

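The crop shows the white jar with its dark ribbed cap between the V posts: cap top face about (313,192) side and (329.6,186.7) top. The plunger's black disc is at (325,174) side and (378.5,181.2) top.

```bash
cat > h.py <<'E'
import cv2,pickle,numpy as np
from scipy.spatial.transform import Rotation as R
F=np.diag([1,-1,-1.])
def P(g): return g["K"]@F@g["extrinsics"][:3]
def tri(d,s,t):
    X=cv2.triangulatePoints(P(d["side"]),P(d["top"]),np.array(s,float).reshape(2,1),np.array(t,float).reshape(2,1))[:,0];return X[:3]/X[3]
def plane(g,p,z):
    M=P(g);H=np.c_[M[:,0],M[:,1],M[:,2]*z+M[:,3]];v=np.linalg.solve(H,[*p,1]);return v[:2]/v[2]
def proj(g,X): v=P(g)@np.r_[X,1];return v[:2]/v[2]
E
python3 - <<'E'
from h import *
d=pickle.load(open("d0.pkl","rb"))
cap=tri(d,(312.8,192),(329.6,186.7));pl=tri(d,(325,174.2),(378.5,181.2))
print("cap",cap,"pl",pl,plane(d["top"],(329.6,186.7),.118),plane(d["top"],(378.5,181.2),.1),plane(d["side"],(312.8,192),.118),plane(d["side"],(325,174.2),.1))
q=[plane(d["top"],((u-355)/4+295-.375,v/4+160-.375),.008) for u,v in[(376,92),(712,40),(738,187),(398,240)]]
print(np.array(q),np.linalg.norm(q[0]-q[1]),np.linalg.norm(q[1]-q[2]))
a=(q[0]+q[3]-q[1]-q[2]);print("y axis dir deg",np.degrees(np.arctan2(a[1],a[0])))
from workcell import get_obs
o=get_obs();print(R.from_rotvec(o["tcp_rot"]).as_matrix().round(3))
E
```

```text
cap [ 0.58091417 -0.01977738  0.11511803] pl [ 0.60163705 -0.13361485  0.09632546] [ 0.58134077 -0.01936976] [ 0.60164068 -0.13288876] [ 0.57798801 -0.01647822] [ 0.59837592 -0.1289693 ]
[[ 0.61617692  0.05294301]
 [ 0.65539139 -0.15799965]
 [ 0.5611913  -0.17400025]
 [ 0.52248858  0.03636083]] 0.2145567031770858 0.09554933744927355
y axis dir deg 100.47806273554646
[[ 0.969  0.245 -0.001]
 [ 0.245 -0.969  0.002]
 [-0.    -0.002 -1.   ]]
```

```bash
python3 -m handwheel '0 0 0 37 -25 3 0;0 0 0 37 -25 3 0;0 0 0 37 -25 3 0;0 0 0 37 -25 3 0;0 0 0 37 -25 3 0;0 0 0 37 -25 3 0;0 0 0 37 -25 3 0;0 0 0 37 -25 3 0;0 0 0 37 -25 3 0;0 0 0 37 -25 3 0' 20
cat > rel.py <<'E'
import sys
from h import *
from workcell import get_obs
o=get_obs();M=R.from_rotvec(o["tcp_rot"]).as_matrix()
t=np.array([float(v) for v in sys.argv[1:4]])
print("tool shift mm",(M.T@(t-o["eef_pos"])*1000).round(1),"tcp",o["eef_pos"].round(4),"q",o["joint_pos"].round(2),"F",o["ft_force"].round(1),"t",o["time_s"],"op",o["opening"],o["grasp_force"])
D=np.array([M[:,0],0*M[:,0],0*M[:,0]]);z=np.array([0,0,-1.]);e=M.T@np.cross(M[:,2],z);print("tilt fix turn units",(np.degrees(e)/6).round(3),"z-col",M[:,2].round(4))
E
python3 rel.py .6015 -.133 .13
```

```text
time_s: 1.1
eef_pos: [0.4575, -0.2955, 0.1922]
tcp_rot: [3.118, 0.388, -0.001]
ft_force: [0.2, -0.4, -0.1]
opening: 0.172
grasp_force: 0.0
tool shift mm [ 179.5 -122.2   62.1] tcp [ 0.4575 -0.2955  0.1922] q [ 0.88  0.14 -0.38  1.75  0.05  1.27 -0.84] F [ 0.2 -0.4 -0.1] t 1.1 op 0.17241973736089017 0.0
tilt fix turn units [-0.     0.004  0.   ] z-col [-4.e-04 -1.e-04 -1.e+00]
```

```bash
python3 -m handwheel '0 0 0 30 -20 5 0;0 0 0 30 -20 5 0;0 0 0 30 -20 5 0;0 0 0 30 -20 5 0;0 0 0 30 -20 5 0;0 0 0 29 -22 10 0;0 0 0 0 0 0 0;0 0 0 0 0 0 0;0 0 0 0 0 0 0' 20
python3 rel.py .6015 -.133 .112
python3 - <<'E'
from h import *
from workcell import vision,get_obs
d={n:vision.get_image(n) for n in("side","top")};pickle.dump(d,open("d1.pkl","wb"))
o=get_obs()["eef_pos"];print(proj(d["side"],o),proj(d["top"],o))
A=cv2.resize(d["side"]["image"][130:245,270:370],None,fx=4,fy=4,interpolation=cv2.INTER_CUBIC);B=cv2.resize(d["top"]["image"][140:230,300:400],None,fx=4,fy=4,interpolation=cv2.INTER_CUBIC)
c=np.zeros((460,800,3),np.uint8);c[:,:400]=A;c[:360,400:]=B
cv2.imwrite("pics/c1.png",np.clip(c*1.5,0,255).astype(np.uint8)[:,:,::-1])
E
```

```text
time_s: 2.0
eef_pos: [0.5997, -0.1363, 0.1573]
tcp_rot: [3.117, 0.386, -0.002]
ft_force: [0.7, -0.6, -0.5]
opening: 0.003
grasp_force: 0.0
tool shift mm [ 2.6 -2.8 45.3] tcp [ 0.5997 -0.1363  0.1573] q [ 0.59  0.33 -0.5   1.61  0.16  1.24 -1.27] F [ 0.7 -0.6 -0.5] t 2.0 op 0.00269418428869542 0.0
tilt fix turn units [0.007 0.011 0.   ] z-col [-9.e-04 -1.e-03 -1.e+00]
[326.31589895 155.84932602] [383.53270386 175.6842589 ]
```

View pics/c1.png

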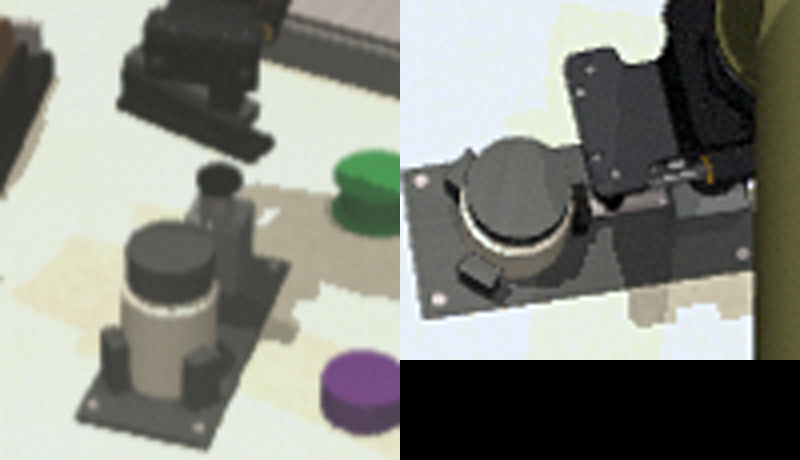

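The side view shows the closed fingertips at crop (228,108), where the projection puts them, just above the plunger disc at crop (219,180). The stapler lies behind. Descending.

```bash
python3 -m handwheel '0 0 0 2.6 -2.8 9 0;0 0 0 0 0 12 0;0 0 0 0 0 12 0;0 0 0 0 0 8 0;0 0 0 0 0 0 0'; python3 -m handwheel '0 0 0 0 0 4 0;0 0 0 0 0 4 0;0 0 0 0 0 4 0;0 0 0 0 0 3 0;0 0 0 0 0 3 0;0 0 0 0 0 0 0';python3 rel.py .6015 -.133 .084
```

```text
time_s: 2.6
eef_pos: [0.6008, -0.1314, 0.1143]
tcp_rot: [-3.116, -0.388, 0.005]
ft_force: [0.1, -0.9, 0.6]
opening: 0.006
grasp_force: 0.0
time_s: 3.2
eef_pos: [0.6023, -0.1316, 0.0988]
tcp_rot: [3.117, 0.388, 0.0]
ft_force: [-0.5, 0.2, 2.2]
opening: 0.007
grasp_force: 1.0
tool shift mm [-1.1  1.2 14.8] tcp [ 0.6023 -0.1316  0.0988] q [ 0.57  0.38 -0.49  1.67  0.19  1.14 -1.29] F [-0.5  0.2  2.2] t 3.2 op 0.00660387455624407 1.0185902089506271
tilt fix turn units [ 0.003 -0.     0.   ] z-col [ 1.e-04 -3.e-04 -1.e+00]
```

```bash
python3 -m handwheel '0 0 0 0 0 3 0;0 0 0 0 0 3 0;0 0 0 0 0 3 0;0 0 0 0 0 2 0;0 0 0 0 0 0 0';python3 -m handwheel '0 0 0 0 0 2 0;0 0 0 0 0 2 0;0 0 0 0 0 0 0'
```

```text
time_s: 3.7
eef_pos: [0.6023, -0.1315, 0.0886]
tcp_rot: [3.117, 0.388, 0.0]
ft_force: [-3.4, 0.2, 6.5]
opening: 0.005
grasp_force: 3.3
time_s: 4.0
eef_pos: [0.6023, -0.1315, 0.0851]
tcp_rot: [3.117, 0.388, 0.0]
ft_force: [-3.7, -0.2, 8.7]
opening: 0.007
grasp_force: 4.5
```

```bash
python3 -m handwheel '0 0 0 0 0 2 0;0 0 0 0 0 0 0';python3 -m handwheel '0 0 0 0 0 2 0;0 0 0 0 0 0 0'
```

```text
time_s: 4.2
eef_pos: [0.6024, -0.1316, 0.0844]
tcp_rot: [3.116, 0.388, 0.0]
ft_force: [-6.7, 0.9, 16.4]
opening: 0.01
grasp_force: 7.9
time_s: 4.4
eef_pos: [0.6024, -0.1316, 0.0843]
tcp_rot: [3.116, 0.388, 0.0]
ft_force: [-10.2, 1.8, 25.9]
opening: 0.006
grasp_force: 12.8
```

```bash
python3 -m handwheel '0 0 0 0 0 2 0;0 0 0 0 0 0 0;0 0 0 0 0 0 0'
```

```text
time_s: 4.7
eef_pos: [0.6025, -0.1316, 0.0843]
tcp_rot: [3.115, 0.388, 0.0]
ft_force: [-15.7, 2.1, 35.0]
opening: 0.008
grasp_force: 17.7
```

Hard stop at z = 0.084. Rising, opening and remeasuring the cap.

```bash
python3 -m handwheel '0 0 0 0 0 -5 0;0 0 0 0 0 -15 0;0 0 0 0 0 -30 0;0 0 0 0 0 -30 0;0 0 0 0 0 -10 87;0 0 0 0 0 0 87'
python3 - <<'E'
from h import *
from workcell import vision,get_obs
d={n:vision.get_image(n) for n in("side","top")};pickle.dump(d,open("d2.pkl","wb"))
A=cv2.resize(d["side"]["image"][130:245,270:370],None,fx=4,fy=4,interpolation=cv2.INTER_CUBIC);B=cv2.resize(d["top"]["image"][140:230,300:400],None,fx=4,fy=4,interpolation=cv2.INTER_CUBIC)
c=np.zeros((460,800,3),np.uint8);c[:,:400]=A;c[:360,400:]=B
cv2.imwrite("pics/c2.png",np.clip(c*1.5,0,255).astype(np.uint8)[:,:,::-1])
d0=pickle.load(open("d1.pkl","rb"))
f=lambda g,s:g["image"][s].mean(2).astype(np.float32)
for n,s in(("side",np.s_[180:206,298:328]),("top",np.s_[170:202,312:342])):
    print(n,cv2.phaseCorrelate(f(d0[n],s),f(d[n],s),cv2.createHanningWindow(f(d[n],s).shape[::-1],cv2.CV_32F)))
E
```

```text
time_s: 5.3
eef_pos: [0.6034, -0.1317, 0.1694]
tcp_rot: [3.116, 0.388, 0.005]
ft_force: [0.2, 0.3, -0.1]
opening: 0.116
grasp_force: 0.0
side ((-0.0016213299463867514, 0.7639839944932625), 0.9840157026126061)
top ((-0.24312160885688527, -0.03792287026385921), 0.9721412298580011)
```

View pics/c2.png

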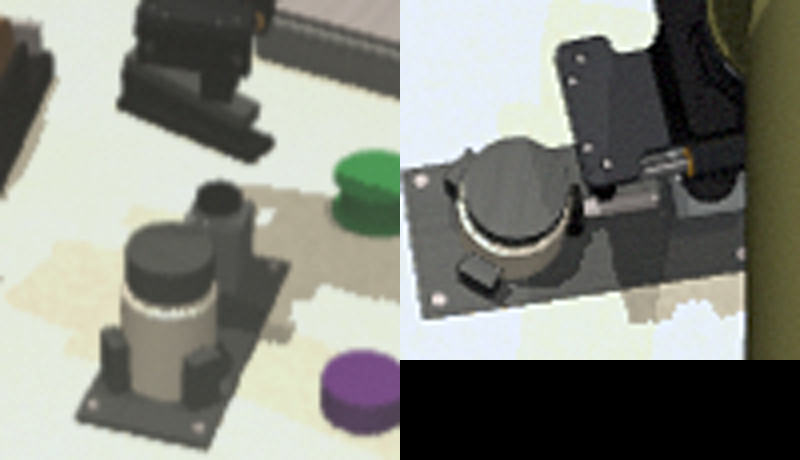

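The plunger disc now sits 4 px lower, at crop (219,197), so it is down. The jar has shifted about 2 mm towards the V, so I take the cap at (0.581,-0.0175).

```bash
python3 -m handwheel '0 0 0 1 -22 1 87;0 0 0 1 -22 1 87;0 0 0 1 -22 1 87;0 0 0 1 -22 1 87;0 0 0 1 -22 1 87;0 0 0 0 0 0 87;0 0 0 0 0 0 87;0 0 0 0 0 0 87' 
python3 rel.py .581 -.0175 .089
```

```text
time_s: 6.2
eef_pos: [0.5798, -0.0253, 0.1616]
tcp_rot: [3.117, 0.385, -0.002]
ft_force: [0.6, -0.0, 0.8]
opening: 0.921
grasp_force: 0.0
tool shift mm [ 3.2 -7.3 72.6] tcp [ 0.5798 -0.0253  0.1616] q [ 0.48  0.26 -0.56  1.69  0.15  1.23 -1.44] F [ 0.6 -0.   0.8] t 6.2 op 0.9214310087650216 0.0
tilt fix turn units [0.003 0.015 0.   ] z-col [-1.4e-03 -6.0e-04 -1.0e+00]
```

```bash
python3 -m handwheel '0 0 0 3.2 -7.3 0 87;0 0 0 0 0 15 87;0 0 0 0 0 20 87;0 0 0 0 0 0 87;0 0 0 0 0 0 87' 
python3 rel.py .581 -.0175 .089;python3 - <<'E'
from h import *
from workcell import vision
d={n:vision.get_image(n) for n in("side","top")};pickle.dump(d,open("d3.pkl","wb"))
A=cv2.resize(d["side"]["image"][140:230,260:360],None,fx=5,fy=5,interpolation=cv2.INTER_CUBIC)
B=cv2.resize(d["top"]["image"][150:220,300:375],None,fx=4,fy=4,interpolation=cv2.INTER_CUBIC)
c=np.zeros((450,800,3),np.uint8);c[:,:500]=A;c[:280,500:]=B
cv2.imwrite("pics/c3.png",np.clip(c*1.7,0,255).astype(np.uint8)[:,:,::-1])
E
```

```text
time_s: 6.7
eef_pos: [0.5809, -0.0159, 0.1267]
tcp_rot: [-3.117, -0.388, 0.002]
ft_force: [-0.2, 0.0, -0.4]
opening: 1.0
grasp_force: 0.0
tool shift mm [-0.3  1.6 37.7] tcp [ 0.5809 -0.0159  0.1267] q [ 0.46  0.29 -0.56  1.73  0.17  1.17 -1.47] F [-0.2  0.  -0.4] t 6.7 op 0.9997106033937224 0.0
tilt fix turn units [-0.006  0.014  0.   ] z-col [-1.6e-03  3.0e-04 -1.0e+00]
```

View pics/c3.png

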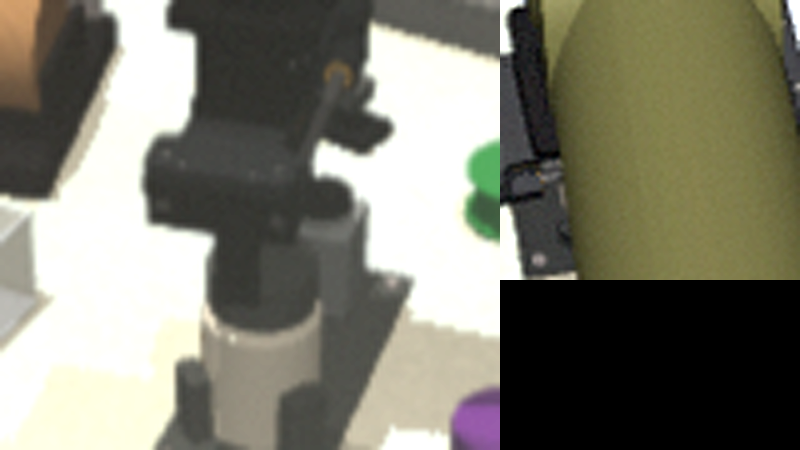

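The near finger stands in front of the cap, at crop (240,270), and the cap lies between the fingers. The top view is blocked by the arm. Descending slowly while watching the force.

```bash
python3 -m handwheel '0 0 0 0 1.2 8 87;0 0 0 0 0 10 87;0 0 0 0 0 10 87;0 0 0 0 0 9 87;0 0 0 0 0 0 87;0 0 0 0 0 0 87'; python3 rel.py .581 -.0175 .089
```

```text
time_s: 7.4
eef_pos: [0.5815, -0.0169, 0.0901]
tcp_rot: [-3.117, -0.388, 0.001]
ft_force: [0.2, 0.4, 0.4]
opening: 0.999
grasp_force: 0.0
tool shift mm [-0.6  0.4  1.1] tcp [ 0.5815 -0.0169  0.0901] q [ 0.46  0.33 -0.56  1.76  0.19  1.1  -1.49] F [0.2 0.4 0.4] t 7.4 op 0.9987280245532751 0.0
tilt fix turn units [-0.003  0.006 -0.   ] z-col [-7.e-04  1.e-04 -1.e+00]
```

```bash
python3 -m handwheel '0 0 0 0 0 0 50;0 0 0 0 0 0 50;0 0 0 0 0 0 50;0 0 0 0 0 0 50;0 0 0 0 0 0 50;0 0 0 0 0 0 50' 5; python3 rel.py .581 -.0175 .089
```

```text
time_s: 8.0
eef_pos: [0.5818, -0.017, 0.0907]
tcp_rot: [3.117, 0.388, 0.001]
ft_force: [0.5, 0.3, 1.1]
opening: 0.691
grasp_force: 5.0
tool shift mm [-0.9  0.2  1.7] tcp [ 0.5818 -0.017   0.0907] q [ 0.46  0.33 -0.56  1.76  0.19  1.1  -1.49] F [0.5 0.3 1.1] t 8.0 op 0.6911234979479149 5.003970625766669
tilt fix turn units [ 0.003 -0.003  0.   ] z-col [ 4.e-04 -2.e-04 -1.e+00]
```

```bash
python3 -m handwheel '0 0 0 0 0 0 50;0 0 0 0 0 0 50;0 0 -0.6 0 0 0 50;0 0 -0.6 0 0 0 50;0 0 -0.6 0 0 0 50;0 0 -0.6 0 0 0 50;0 0 0 0 0 0 50' 45
python3 - <<'E'
from h import *
from workcell import get_obs,vision
o=get_obs();print(o["moment"],o["joint_pos"],R.from_rotvec(o["tcp_rot"]).as_matrix()[:,1])
d={"side":vision.get_image("side")}
cv2.imwrite("pics/s4.png",cv2.resize(d["side"]["image"][150:250,260:370],None,fx=5,fy=5,interpolation=cv2.INTER_CUBIC)[:,:,::-1])
E
```

```text
time_s: 8.7
eef_pos: [0.5818, -0.0172, 0.0907]
tcp_rot: [3.044, 0.775, 0.0]
ft_force: [-0.1, -0.2, 2.3]
opening: 0.679
grasp_force: 45.0
[-0.13390474  0.07064885 -0.22084538] [ 0.48796698  0.33625447 -0.59468802  1.76198043  0.20842842  1.10644807
 -1.24686906] [ 4.78201774e-01 -8.78249975e-01  2.10947568e-04]
```

View pics/s4.png

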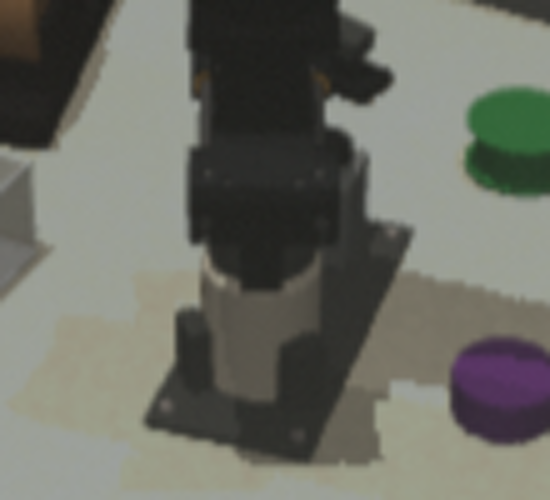

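The gripper holds the cap centred, at crop (260,265), and the jar and plunger are in place. The 0.22 N m of torque matches the cap's stated friction. Continuing the turn.

```bash
python3 -m handwheel '0 0 -0.7 0 0 0 50;0 0 -0.7 0 0 0 50;0 0 -0.7 0 0 0 50;0 0 -0.7 0 0 0 50;0 0 -0.7 0 0 0 50;0 0 -0.7 0 0 0 50;0 0 -0.7 0 0 0 50;0 0 -0.7 0 0 0 50;0 0 -0.7 0 0 0 50;0 0 0 0 0 0 50'
python3 - <<'E'
from h import *
from workcell import get_obs
o=get_obs();y=R.from_rotvec(o["tcp_rot"]).as_matrix()[:,1];print(o["moment"],o["joint_pos"],75.8+np.degrees(np.arctan2(y[1],y[0])))
E
```

```text
time_s: 9.75
eef_pos: [0.5816, -0.0171, 0.0907]
tcp_rot: [-2.63, -1.718, 0.001]
ft_force: [-2.0, -0.5, 3.9]
opening: 0.679
grasp_force: 45.1
[-0.12372437  0.17457322 -0.11488435] [ 0.57413908  0.3600369  -0.70226487  1.7592035   0.25627408  1.11612817
 -0.62351256] 52.12474748270189
```

```bash
python3 -m handwheel '0 0 -0.7 0 0 0 50;0 0 -0.7 0 0 0 50;0 0 -0.7 0 0 0 50;0 0 -0.7 0 0 0 50'
cat > st.py <<'E'
from h import *
from workcell import get_obs
o=get_obs();y=R.from_rotvec(o["tcp_rot"]).as_matrix()[:,1];print(o["moment"],75.8+np.degrees(np.arctan2(y[1],y[0])))
E
python3 st.py; python3 -m handwheel '0 0 -0.2 0 0 0 50;0 0 0 0 0 0 50'; python3 st.py
```

```text
time_s: 10.15
eef_pos: [0.5815, -0.0171, 0.0907]
tcp_rot: [-2.35, -2.085, 0.001]
ft_force: [-2.6, -0.2, 4.5]
opening: 0.677
grasp_force: 45.1
[-0.12558432  0.22369942 -0.28013629] 68.96486213767075
time_s: 10.35
eef_pos: [0.5815, -0.0171, 0.0907]
tcp_rot: [-2.33, -2.107, 0.001]
ft_force: [-2.6, -0.4, 5.1]
opening: 0.68
grasp_force: 45.1
[-0.22423106  0.46707672 -0.23456734] 70.0513278023974
```

```bash
python3 -m handwheel '0 0 -0.7 0 0 0 50;0 0 -0.3 0 0 0 50;0 0 0 0 0 0 50'; python3 st.py; python3 -m handwheel '0 0 0 0 0 -1 50;0 0 0 0 0 -1 50;0 0 0 0 0 0 50;0 0 0 0 0 0 50'; python3 st.py
```

```text
time_s: 10.65
eef_pos: [0.5815, -0.0171, 0.0907]
tcp_rot: [-2.216, -2.227, 0.001]
ft_force: [-2.9, -0.0, 5.4]
opening: 0.684
grasp_force: 45.1
[-0.201012    0.45946023 -0.19714325] 76.09772266632962
time_s: 11.05
eef_pos: [0.5813, -0.0171, 0.0915]
tcp_rot: [-2.214, -2.228, 0.001]
ft_force: [2.2, 0.1, -7.5]
opening: 0.683
grasp_force: 45.0
[-0.15864315 -0.49399793 -0.24985503] 76.1701778012711
```

Run:
```python
from h import *
from workcell import vision
d={n:vision.get_image(n) for n in("side",)};pickle.dump(d,open("d5.pkl","wb"))
s=np.s_[160:240,285:345]
ims=[pickle.load(open(f,"rb"))["side"]["image"][s] for f in("d0.pkl","d2.pkl","d5.pkl")]
c=np.hstack([cv2.resize(i,None,fx=4.4,fy=5,interpolation=cv2.INTER_CUBIC) for i in ims])
cv2.imwrite("pics/c5.png",np.clip(c*1.8,0,255).astype(np.uint8)[:,:,::-1])
```

```text
(no output)
```

View pics/c5.png

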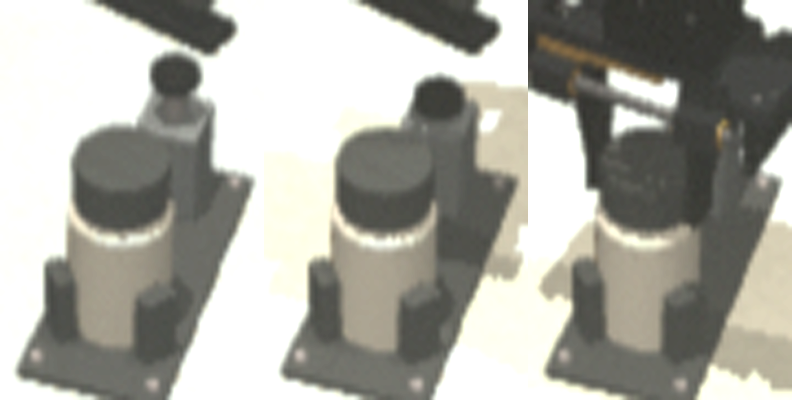

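The side panels show the jar, V posts and clamp unchanged and the plunger down at panel 2 (438,98). The cap at panel 3 (645,165) is held by both fingers. Next I check numerically whether the jar body's shading changed, which would mean it has turned.

Run:
```python
from h import *
for f in("d0.pkl","d2.pkl","d3.pkl","d5.pkl"):
    i=pickle.load(open(f,"rb"))["side"]["image"].astype(int)
    for v in (211,218): print(f,v,i[v:v+3,298:328].mean((0,2)).astype(int), (i[v:v+3,300:325,0]-i[v:v+3,300:325,2]).mean(0).astype(int))
```

```text
d0.pkl 211 [74 79 67 75 79 82 84 84 85 86 86 86 86 85 84 85 84 83 82 81 79 78 76 75
 72 69 62 60 59 59] [ 9 11 11 13 13 13 13 13 13 13 14 13 13 13 13 12 13 12 12 11 11 10 10  9
  4]
d0.pkl 218 [44 44 43 46 63 80 83 84 85 86 86 86 86 86 85 85 83 75 62 62 61 60 59 57
 55 51 50 46 47 48] [ 2  2  7 12 13 13 13 13 13 13 13 13 13 13 12 10  6  4  3  3  3  2  2  2
  2]
d2.pkl 211 [75 80 70 78 82 84 86 88 88 89 89 90 90 89 89 88 87 85 85 84 82 80 79 77
 74 70 57 52 52 51] [12 12 12 13 14 14 14 14 14 14 14 14 14 14 13 14 13 13 13 12 12 12 11  9
  3]
d2.pkl 218 [46 45 45 47 65 83 87 88 89 90 89 89 89 88 88 88 87 78 65 65 62 62 61 59
 56 52 51 45 44 47] [ 2  3  8 12 13 13 14 13 13 15 14 14 14 13 13 12  7  5  4  4  3  3  4  3
  2]
d3.pkl 211 [75 80 70 78 83 84 79 79 80 81 82 82 83 83 83 83 83 82 81 81 80 78 77 75
 72 66 50 47 47 47] [12 12 14 14 12 12 12 13 13 13 13 13 13 13 13 13 13 12 12 13 12 11 11 10
  4]
d3.pkl 218 [44 44 43 46 64 76 78 80 81 82 82 82 83 83 83 83 82 75 55 50 47 45 45 44
 44 43 43 45 47 48] [ 3  4  8 11 12 12 12 13 13 13 13 13 13 13 13 10  6  4  4  3  3  2  3  3
  3]
d5.pkl 211 [67 71 65 79 84 86 88 89 90 91 90 89 91 90 90 90 88 86 85 84 82 79 77 76
 73 67 49 47 47 47] [12 12 13 14 14 14 14 15 14 14 15 15 15 15 14 14 13 13 13 12 12 11 11 10
  4]
d5.pkl 218 [44 44 43 47 66 85 88 90 90 91 91 91 91 91 90 89 88 78 63 61 58 57 56 53
 51 45 44 45 48 48] [ 2  3  9 13 14 14 15 15 15 14 15 14 14 15 13 11  7  5  4  4  3  3  3  3
  2]
```

```bash
python3 -m handwheel '0 0 -0.5 0 0 1 50;0 0 -0.5 0 0 0 50;0 0 -0.5 0 0 0 50;0 0 0 0 0 0 50'; python3 st.py; python3 -m handwheel '0 0 0 0 0 -1 50;0 0 0 0 0 0 50;0 0 0 0 0 0 50'; python3 st.py
```

```text
time_s: 11.5
eef_pos: [0.5813, -0.017, 0.0915]
tcp_rot: [-2.032, -2.395, 0.001]
ft_force: [-0.7, -0.1, -3.3]
opening: 0.678
grasp_force: 45.0
[-0.19238453  0.02213051 -0.22350365] 85.19601848755352
time_s: 11.8
eef_pos: [0.5814, -0.017, 0.0925]
tcp_rot: [-2.032, -2.395, 0.001]
ft_force: [-1.4, -1.8, -3.7]
opening: 0.682
grasp_force: 45.0
[-0.17851338  0.13101111 -0.07634301] 85.17592068318291
```

Now it follows freely. Lifting gently.

```bash
python3 -m handwheel '0 0 0 0 0 -1 50;0 0 0 0 0 -1 50;0 0 0 0 0 -1 50;0 0 0 0 0 0 50;0 0 0 0 0 0 50'; python3 st.py
```

```text
time_s: 12.3
eef_pos: [0.5819, -0.0168, 0.096]
tcp_rot: [2.031, 2.396, 0.0]
ft_force: [-1.1, -0.4, 1.1]
opening: 0.685
grasp_force: 45.1
[-0.0891791   0.21578537  0.00282691] 85.21185526676013
```

```bash
python3 -m handwheel '0 0 0 0 0 -3 50;0 0 0 0 0 -4 50;0 0 0 0 0 -5 50;0 0 0 0 0 -5 50;0 0 0 0 0 -5 50;0 0 0 0 0 -5 50;0 0 0 0 0 -4 50;0 0 0 0 0 -2 50;0 0 0 0 0 0 50;0 0 0 0 0 0 50'; python3 rel.py .5815 -.0171 .129
python3 - <<'E'
from h import *
from workcell import vision
g=vision.get_image("side")
cv2.imwrite("pics/c6.png",np.clip(cv2.resize(g["image"][150:250,270:370],None,fx=6,fy=6,interpolation=cv2.INTER_CUBIC)*1.6,0,255).astype(np.uint8)[:,:,::-1])
print("mouth px",proj(g,[.5815,-.0171,.108]),"cap top",proj(g,[.5815,-.0171,.156]))
E
```

```text
time_s: 13.3
eef_pos: [0.5816, -0.017, 0.1284]
tcp_rot: [-2.032, -2.396, 0.0]
ft_force: [0.5, 0.3, -0.9]
opening: 0.683
grasp_force: 45.1
tool shift mm [-0.1 -0.1 -0.6] tcp [ 0.5816 -0.017   0.1284] q [ 0.67  0.35 -0.82  1.72  0.27  1.19 -0.06] F [ 0.5  0.3 -0.9] t 13.3 op 0.6825638875704079 45.05587115287199
tilt fix turn units [-0.002  0.    -0.   ] z-col [-2.e-04 -1.e-04 -1.e+00]
mouth px [311.72472236 194.45275349] cap top [311.87735684 179.99207502]
```

View pics/c6.png

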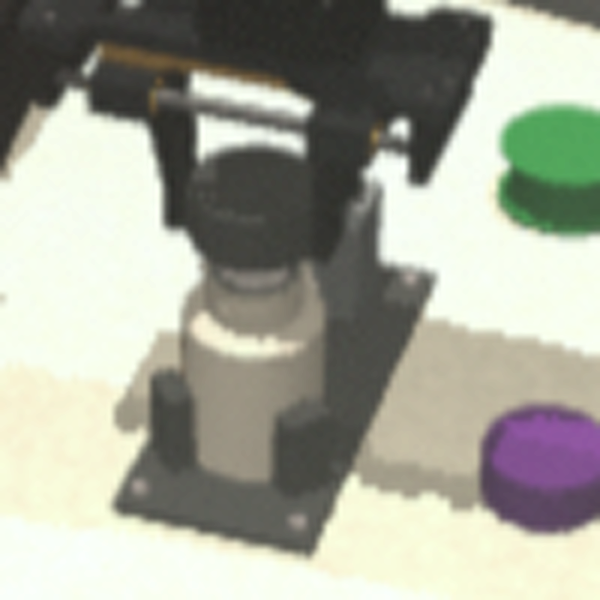

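The cap, at crop (250,205), is held level above the open neck at crop (255,280), and the jar sits in the V. Handing in.

```bash
python3 -c "
from workcell import r
print(r.job_done())"
```

```text
the job is handed in; nothing more can be done
None
```

The job is handed in at about 13 s: the plunger is down at its stop, and the unscrewed cap is held level, straight above the jar's mouth and about 2 cm clear of it. The jar looks unmoved in its clamp; its label edges were never in view, so that rests on its unchanged look and the steady turning torque.

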